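# Clear the jammed ring tray and roll the stock carton home into its crate

## Robot

A 6-joint arm with a two-finger parallel gripper is mounted at the origin on the work surface. World frame = base frame: x ahead of the robot, y to its left, z up, the work surface at z = 0. Lengths are in m, angles in rad, forces in N, time in s.
With the tool pointing down it reaches from about 0.225 to 0.725 m from the base axis. Payload 3.1 kg.
Tool frame: the origin (TCP) lies at the very end of the fingers, on their centre line; the grasp point (between the pads) lies 19 mm behind it; z points along the fingers, y is the direction in which the jaws open and shut (so a half turn about z gives the same grasp; the last joint's range is limited). The gripper opens to 85 mm and grips with 20 to 120 N. Pads are 22 mm wide; open, the fingers measure 114 mm over their backs; the gripper's body (76 mm by 85 mm) begins 54 mm behind the grasp point. The pads swing forward as they close: fully open they stand 13 mm farther back than shut.
Start: joints at [-1.258, 0.048, 0.099, 1.622, 0, 1.443], TCP at [0.224, -0.475, 0.231] pointing down, gripper open.
Joint ranges: [-2.91, 2.91], [-0.99, 1.94], [-1.21, 1.42], [-2.12, 2.29], [-1.49, 1.47], [-3.14, 3.14]. Speed limits (rad/s): [2.79, 2.79, 3.14, 3.14, 3.14, 3.14].

## Interface

Orientations are given as a unit quaternion [w, x, y, z].
In Python, from rig import manip gives the robot as it stands.
- The arm moves only by the shell command python3 -m crank 'ROWS'. ROWS is JSON, a list of rows, each an object with "twist": the turn, a rotation vector about the tool's x, y, z in degrees, a list of three; "xyz": the shift along the tool's x, y, z in mm, a list of three; "claw": the opening, from -1 (shut) to 1 (fully open). In form: [{"twist": [rx, ry, rz], "xyz": [dx, dy, dz], "claw": claw}, ...]. A call has exactly 8 rows; each row shifts and turns the commanded pose from where the row before left it, along the tool's axes as they then stand; what a row does not reach is not made up. A row lasts 1/10 s, in which the tool goes at most 50 mm and 8.59 degrees, less where a joint would pass 70% of its speed; a pose out of reach is approached as far as the arm can. A call with a gripper value outside its range is refused whole. The fingers move at their own pace and stop on an object; the grip force is fixed at half the most. Time passes only in rows, so rows that do not move let the fingers close, or fill a call up. It gives the time, the measured TCP pose, the force and the opening at its end, in the units of the state.
- manip.read_state(): the state, without advancing time (a new reading comes with each control period).
- manip.camera(name): name is "scene" or "side" or "wrist"; returns (picture, depth): 384x512x3 uint8, blue, green, red; 384x512 float32, m along the optical axis (not along the pixel's ray), 0 where there is no reading.
- manip.camera_params(name): a dict with "K" (3x3 intrinsics, pixels), "pose" (4x4, takes a point from camera to world coordinates). Camera axes: x right, y down, z forward; pixel columns grow to the right and rows downward; lengths in m; the calibration is good to about 2 mm. A picture is of the moment at which its call begins: read the wrist's pose just before it. camera_params takes no time and is no camera call; for the wrist camera it gives the pose at the moment of the call.
- manip.hand_in(): hands the job in, once; it reports no verdict.
The state is a dict: "t": time; "joint_positions": joint angles; "joint_velocities": joint speeds; "tau": joint torques, N m; "position": TCP position; "tcp_rot": TCP orientation; "wrist_force": force on the tool from outside, world axes, zero at the start; "torque": the same for the moment, N m; "grip_width": opening from 0.0 (shut) to 1.0 (fully open).
Only numpy, scipy, OpenCV 4.12 (cv2) and the standard library are available. Lean on these libraries where they do the work, as an engineer would, in place of code of your own. Each camera call takes 0.05 s, during which the arm holds its last target.

## Task

Closing time at the jewellery stall: a ring tray has slewed round on the roller lane with its corners caught under the two guide rods. Turn it straight, lift it out level so no ring falls, and lay it flat on the small brown felt pad beside the robot, lined up with the pad and wholly on it; then push the cardboard carton along the rollers fully home against the back of the green crate, and leave the hammer, ring mandrel, jar and display stand where they are.

Things in the scene. Friction and masses are not known exactly. Their poses are not given: they have to be found in the camera images.
- lane: Fixed table-top roller conveyor ending in a green crate. Origin on the table under the lane's middle; +x = travel towards the crate (roughly the robot's right), y across, z up. Free rollers, axes along y, tops at z=68 mm, from x=-268 to 138. Side plates: inner faces y=+-85, outer +-93, tops z=80. Outermost parts (rod brackets) y=+-101. The end away from the crate is open.
- guide_rods (a point): Point midway between the two 10 mm steel guide rods, at their height; axes as the lane's; at lane x=0, y=0, z=108 mm. Rod centres at y=+-68, 126 mm clear between, 35 mm free under them above the rollers; they run from x=-262 to 142 and from x=75 neck in to 101 mm clear at the crate mouth. Rigid; brackets at x=-215, -70, 60 carry them, tops z=117.
- crate_home (a point): Where the carton's middle is when fully home in the green crate; axes as the lane's; at lane x=208, y=0, z=106.5 mm. The crate is fixed, open on top and at its mouth (lane x=146), inside 104 mm wide and 122 deep (back face at lane x=268), floor 1.5 mm below the roller tops, walls 5 mm thick up to z=140.
- carton_center (a point): Middle (half-way up) of a closed cardboard carton with tan tape, 120 mm long (its x), 90 mm wide (y), 80 mm high, about 0.45 kg, loose on the rollers at the open end of the lane, a little askew, its x axis roughly along the lane's x. Too wide to grasp: push it.
- tray_center (a point): Middle, 22 mm above the underside, of a pale grey ring tray 160 (x) by 90 mm (y), loose on the rollers between carton and crate, slewed 0.4 to 0.6 rad, corners under the rods. Floor 8 mm, rim 18 mm high. Along its middle a padded roll to grip: 110 mm long (x), 22 wide (y), 47 high over the underside; 30 mm free each side of it. Rings are fixed. 0.25 kg. Straight, it passes up between the rods.
- pad: Dark brown felt pad fixed on the table near the robot, on its left or right (it swaps places with the wooden tool tray). 130 mm in x, 200 mm in y, 4 mm thick; origin at the centre of its underside. The tray's long side (its x) belongs along the pad's long side (pad y), either way round.
- toolbox: Fixed open wooden tool tray, 150 by 220 mm, 28 mm high, on the other side of the robot from the pad; holds hammer and mandrel. Origin at the centre of its underside.
- hammer: Small hammer, 190 mm long, lying in the tool tray. Leave alone.
- mandrel: Tapered steel ring mandrel with square wooden handle, 190 mm long, lying in the tool tray; origin where handle meets steel. Leave alone.
- jar: Amber jar with brass lid, 56 mm diameter, 85 mm high, standing between robot and lane; origin under its centre. Leave alone.
- stand: Pale grey sloping ring display stand, 100 mm in x by 160 mm in y, 135 mm high, standing on the table off the open end of the lane; origin under its centre. Leave alone.
Mind the look-alikes: they are no part of the job. Leave any purple or yellow look-alike of the part that bears tray_center alone.

How it is judged:
By the outcome, as a careful person would: the job done as asked, in the order asked, and still so for the second after the job is handed in, with the robot touching nothing.
It also fails if it takes over 67 s, if anything falls off the work surface, if the arm or the gripper's body presses on something with over 40 N, if the wrist force passes 120 N, or if a joint passes its speed limit or range.

## Working session

There is one attempt and no reset: what is moved stays moved. The work goes in short steps, Python scripts to look and compute and a shell command to move; the robot and the scene stay as the last step left them, time stands still between calls to the robot, and variables do not carry over. Pictures are saved under pics/ and viewed, and the job is handed in when it is done.

```bash
mkdir -p pics; ls
cat > h.py <<'E'
import numpy as np, cv2
from rig import manip
def snap(n,f):
    im,d=manip.camera(n); p=manip.camera_params(n)
    cv2.imwrite(f'pics/{f}.png',im); np.savez(f'pics/{f}.npz',d=d,K=p['K'],T=p['pose']); return im,d
def load(f):
    z=np.load(f'pics/{f}.npz'); return z['d'],np.array(z['K']),np.array(z['T'])
def px(f,u,v,z=None):
    "pixel->world; by depth, or by intersect with plane z"
    d,K,T=load(f); r=np.linalg.inv(K)@[u,v,1]
    if z is None:
        return T[:3,:3]@(r*d[int(round(v)),int(round(u))])+T[:3,3]
    w=T[:3,:3]@r; return T[:3,3]+w*(z-T[2,3])/w[2]
def proj(f,P):
    d,K,T=load(f); c=T[:3,:3].T@(np.array(P)-T[:3,3]); q=K@c; return q[:2]/q[2]
E
python3 - <<'E'
from h import *
for n in ['scene','side','wrist']: snap(n,n+'0'); print(np.round(manip.camera_params(n)['pose'],3))
print(manip.read_state())
E
```

```text
pics
[[-0.341  0.615 -0.711  1.321]
 [ 0.94   0.239 -0.244  0.251]
 [ 0.02  -0.752 -0.659  0.86 ]
 [ 0.     0.     0.     1.   ]]
[[ 0.996 -0.056  0.072  0.381]
 [-0.09  -0.532  0.842 -1.127]
 [-0.009 -0.845 -0.535  0.779]
 [ 0.     0.     0.     1.   ]]
[[ 0.427 -0.866 -0.258  0.289]
 [-0.904 -0.41  -0.12  -0.443]
 [-0.002  0.285 -0.959  0.373]
 [ 0.     0.     0.     1.   ]]
{'t': 0.15, 'joint_positions': array([-1.25782127e+00,  4.86113730e-02,  9.79699510e-02,  1.62199340e+00,
        5.61185800e-06,  1.44298856e+00]), 'joint_velocities': array([-0.00022207, -0.00105923,  0.00447189, -0.00052939,  0.00067785,
        0.00058159]), 'tau': array([ 2.34291001e-03, -3.39259565e+01,  3.20424199e+01,  1.52893388e-02,
       -7.89286742e-05,  4.23806995e-06]), 'position': array([ 0.22383179, -0.47437858,  0.23037619]), 'tcp_rot': array([-9.15569892e-04,  9.75811545e-01,  2.18611490e-01, -8.21918313e-05]), 'wrist_force': array([-0.81156438,  0.60988097,  0.03779952]), 'torque': array([-0.00351137, -0.02774422,  0.09664252]), 'grip_width': 0.9997871917759849}
```

View pics/scene0.png

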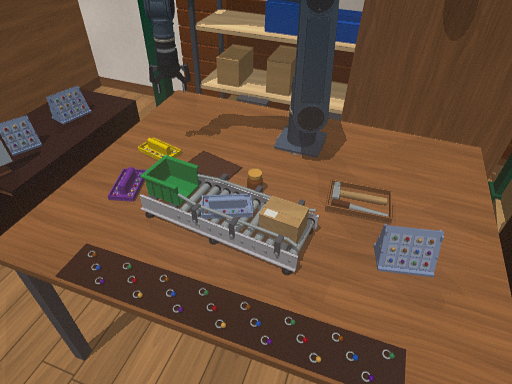

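View pics/side0.png

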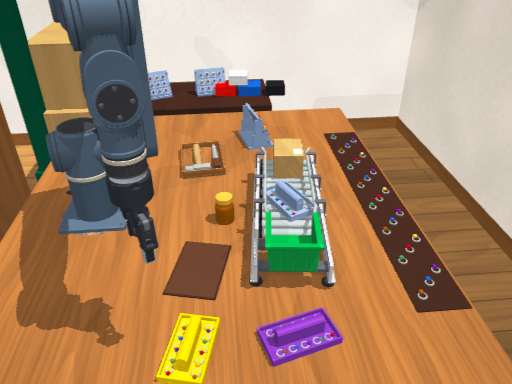

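View pics/wrist0.png

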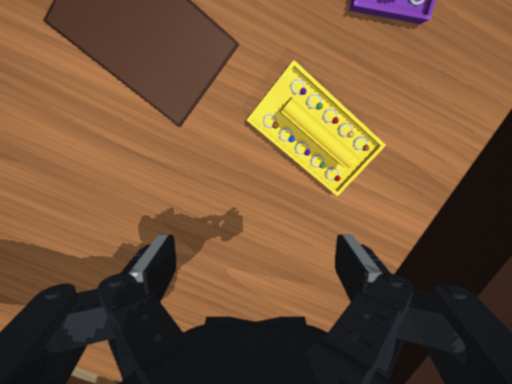

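The pad is right of the robot at side image ~(198,270). The lane runs along −y, with the crate near the camera at side (295,245). The grey tray is slewed at (290,198) and the carton is at (288,155). I'll take enlarged crops and a rough measurement next.

Run:
```python
from h import *
im=cv2.imread('pics/side0.png'); cv2.imwrite('pics/s0c.png',cv2.resize(im[130:310,150:350],None,fx=3.3,fy=3.3,interpolation=cv2.INTER_CUBIC)[:600])
im=cv2.imread('pics/scene0.png'); cv2.imwrite('pics/c0c.png',cv2.resize(im[140:275,130:330],None,fx=4,fy=4,interpolation=cv2.INTER_CUBIC))
```

```text
(no output)
```

View pics/s0c.png

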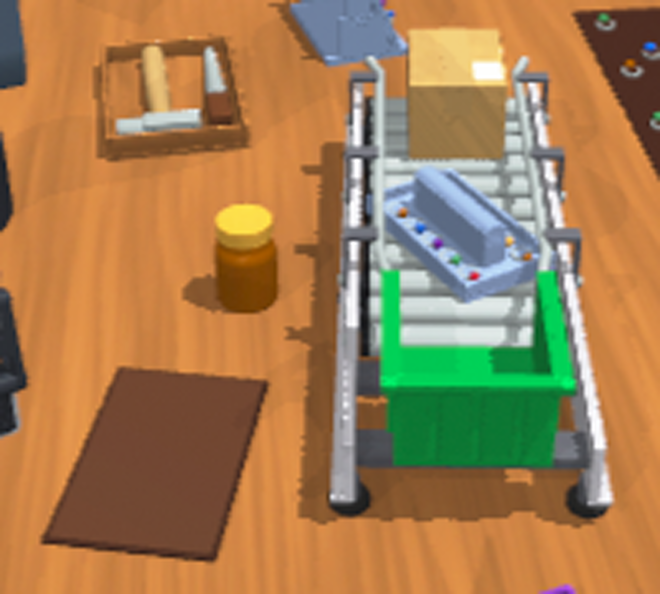

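View pics/c0c.png

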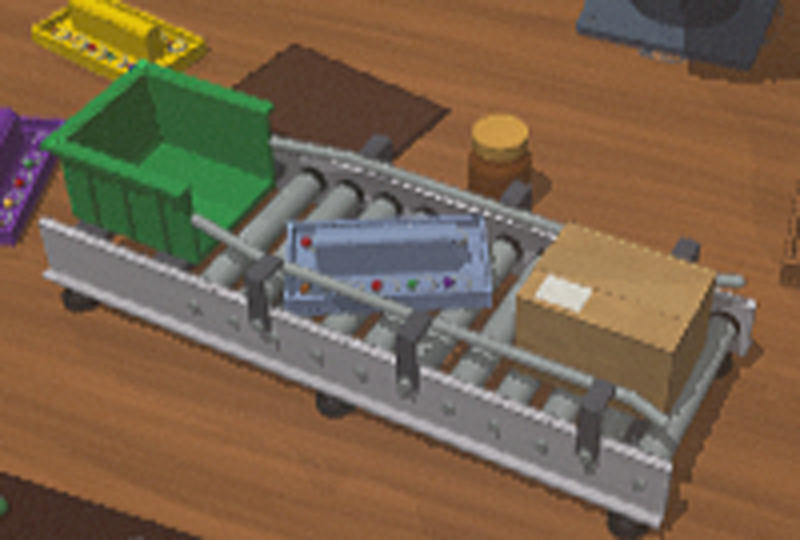

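Run:
```python
from h import *
S=lambda x,y:(150+x/3.3,130+y/3.3); C=lambda x,y:(130+x/4,140+y/4)
P=lambda n,l,z:[print(n,np.round(px('side0',*S(*a),z),3)) for a in l]
Q=lambda n,l,z:[print(n,np.round(px('scene0',*C(*a),z),3)) for a in l]
P('pad',[(121,368),(267,380),(213,558),(45,541)],.004)
Q('pad_s',[(295,44),(448,110)],.004)
P('roll',[(428,172),(490,238)],.115)
P('tray rim',[(385,205),(463,295),(537,258)],.086)
Q('rim',[(286,222),(488,215),(492,303),(287,310)],.086)
P('cratefront',[(382,385),(573,388)],.14)
Q('crate',[(44,145),(146,64),(272,103)],.14)
P('brk outer',[(348,235),(580,235),(347,152),(563,155),(352,77),(547,78)],.117)
Q('brk',[(260,262),(412,315),(598,385),(687,243),(518,185),(378,140)],.117)
P('carton',[(410,80),(503,82),(500,32),(409,32)],.148)
Q('carton',[(517,300),(668,352),(717,275),(565,225)],.148)
```

```text
pad [ 0.276 -0.173  0.004]
pad [ 0.398 -0.201  0.004]
pad [ 0.35  -0.393  0.004]
pad [ 0.228 -0.365  0.004]
pad_s [ 0.23  -0.357  0.004]
pad_s [ 0.277 -0.167  0.004]
roll [ 0.549 -0.066  0.115]
roll [ 0.585 -0.173  0.115]
tray rim [ 0.511 -0.071  0.086]
tray rim [ 0.558 -0.209  0.086]
tray rim [ 0.628 -0.165  0.086]
rim [ 0.564 -0.194  0.086]
rim [ 0.497 -0.044  0.086]
rim [ 0.591 -0.006  0.086]
rim [ 0.654 -0.148  0.086]
cratefront [ 0.473 -0.376  0.14 ]
cratefront [ 0.601 -0.393  0.14 ]
crate [ 0.604 -0.383  0.14 ]
crate [ 0.477 -0.365  0.14 ]
crate [ 0.488 -0.24   0.14 ]
brk outer [ 0.47  -0.16   0.117]
brk outer [ 0.658 -0.179  0.117]
brk outer [ 0.482 -0.028  0.117]
brk outer [ 0.672 -0.054  0.117]
brk outer [0.5   0.113 0.117]
brk outer [0.689 0.091 0.117]
brk [ 0.643 -0.174  0.117]
brk [ 0.653 -0.045  0.117]
brk [0.669 0.101 0.117]
brk [0.505 0.122 0.117]
brk [ 0.487 -0.022  0.117]
brk [ 0.475 -0.151  0.117]
carton [0.547 0.043 0.148]
carton [0.632 0.03  0.148]
carton [0.649 0.133 0.148]
carton [0.56  0.143 0.148]
carton [0.641 0.03  0.148]
carton [0.651 0.143 0.148]
carton [0.565 0.157 0.148]
carton [0.553 0.037 0.148]
```

```bash
cat >> h.py <<'E'
from scipy.spatial.transform import Rotation as R
def st():
    s=manip.read_state(); q=s['tcp_rot']; r=R.from_quat([q[1],q[2],q[3],q[0]])
    return s,np.array(s['position']),r
def rel(target,yaw=None,verbose=True):
    "total tool-axis shift in mm (present axes) and twist deg to reach a tool-down pose"
    s,p,r=st(); M=r.as_matrix()
    d=M.T@(np.array(target)-p)*1000
    y0=np.degrees(np.arctan2(M[1,0],M[0,0]))
    if yaw is None: yaw=y0
    a=np.radians(yaw); x=np.array([np.cos(a),np.sin(a),0]); z=np.array([0,0,-1.]); Y=np.cross(z,x)
    tw=np.degrees((r.inv()*R.from_matrix(np.c_[x,Y,z])).as_rotvec())
    print('t',round(s['t'],2),'pos',np.round(p*1000,1),'yaw',round(y0,2),'F',np.round(s['wrist_force'],1),'grip',round(s['grip_width'],3))
    print(' tool shift mm',np.round(d,1),'twist',np.round(tw,2))
E
python3 -m crank '[{"twist":[0,0,-8.5],"xyz":[0,0,-9],"claw":1},{"twist":[0,0,-8.5],"xyz":[0,0,-9],"claw":1},{"twist":[0,0,-8.5],"xyz":[0,0,-9],"claw":1},{"twist":[0,0,-8.5],"xyz":[0,0,-9],"claw":1},{"twist":[0,0,-8.5],"xyz":[0,0,-9],"claw":0.5},{"twist":[0,0,-8.5],"xyz":[0,0,-9],"claw":0},{"twist":[0,0,-8.5],"xyz":[0,0,-9],"claw":0},{"twist":[0,0,-8.5],"xyz":[0,0,-9],"claw":0}]'
python3 -c "
from h import *
rel([.567,-.1,.30],84)"
```

```text
t: 0.95
position: [0.2239, -0.4746, 0.3032]
tcp_rot: [-0.0, 0.684, 0.729, 0.0]
wrist_force: [0.3, 0.5, 0.7]
grip_width: 0.496
t 0.95 pos [ 223.9 -474.6  303.2] yaw 93.61 F [0.3 0.5 0.7] grip 0.496
 tool shift mm [352.3 366.    3.4] twist [-0.02 -0.05  9.61]
```

```bash
python3 -m crank '[{"twist":[0,0,0],"xyz":[34,35,0],"claw":0},{"twist":[0,0,0],"xyz":[34,35,0],"claw":0},{"twist":[0,0,0],"xyz":[34,35,0],"claw":0},{"twist":[0,0,0],"xyz":[34,35,0],"claw":0},{"twist":[0,0,0],"xyz":[34,35,0],"claw":0},{"twist":[0,0,0],"xyz":[34,35,0],"claw":0},{"twist":[0,0,0],"xyz":[34,35,0],"claw":0},{"twist":[0,0,0],"xyz":[34,35,0],"claw":0}]'
python3 -m crank '[{"twist":[0,0,0],"xyz":[25,30,0],"claw":0},{"twist":[0,0,0],"xyz":[25,30,0],"claw":0},{"twist":[0,0,0],"xyz":[25,26,0],"claw":0},{"twist":[0,0,-4],"xyz":[0,0,0],"claw":0},{"twist":[0,0,-4],"xyz":[0,0,0],"claw":0},{"twist":[0,0,-4],"xyz":[0,0,0],"claw":0},{"twist":[0,0,-3],"xyz":[0,0,0],"claw":0},{"twist":[0,0,0],"xyz":[0,0,0],"claw":0}]'
python3 -c "
from h import *
snap('wrist','w1')
rel([.567,-.1,.30],108.6)"
```

```text
t: 1.75
position: [0.489, -0.1856, 0.303]
tcp_rot: [-0.0, 0.687, 0.727, -0.0]
wrist_force: [0.0, -0.9, 0.4]
grip_width: 0.497
t: 2.55
position: [0.5696, -0.1075, 0.3028]
tcp_rot: [-0.0, 0.586, 0.81, -0.0]
wrist_force: [1.0, -0.1, -0.5]
grip_width: 0.497
t 2.6 pos [ 569.6 -107.5  302.9] yaw 108.2 F [-0.5  0.3 -0.3] grip 0.501
 tool shift mm [ 7.9 -0.1  2.9] twist [-0.04 -0.03 -0.4 ]
```

View pics/w1.png

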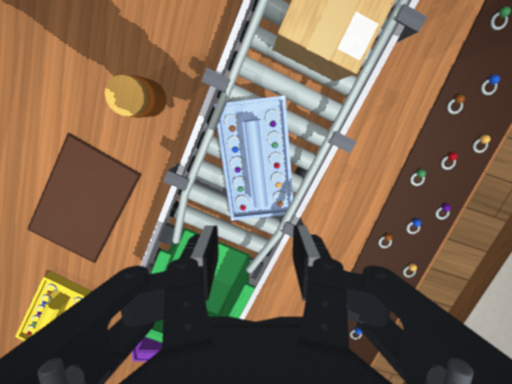

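Run:
```python
from h import *
im=cv2.imread('pics/w1.png'); cv2.imwrite('pics/w1a.png',cv2.resize(im[75:245,150:360],None,fx=3.5,fy=3.5,interpolation=cv2.INTER_CUBIC))
cv2.imwrite('pics/w1b.png',cv2.resize(im[0:100,250:450],None,fx=4,fy=4,interpolation=cv2.INTER_CUBIC))
```

```text
(no output)
```

View pics/w1a.png

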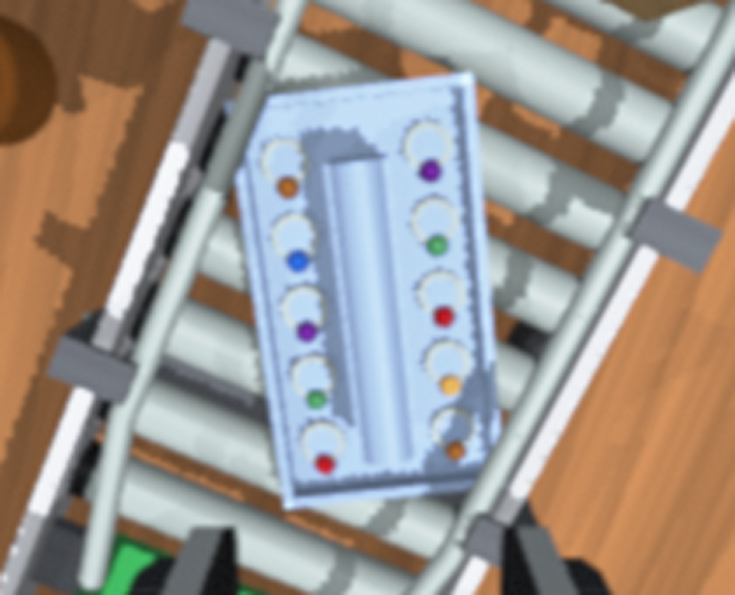

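View pics/w1b.png

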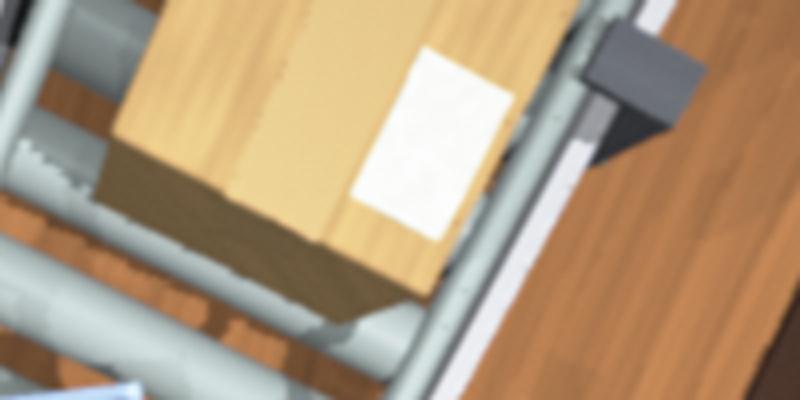

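Run:
```python
from h import *
A=lambda x,y:(150+x/3.5,75+y/3.5); B=lambda x,y:(250+x/4,y/4)
def P(n,l,z,f=A):
    o=[px('w1',*f(*a),z) for a in l]
    for q in o: print(n,np.round(q*1000,1))
    return o
o=P('roll',[(356,158),(391,460)],.115); d=o[1]-o[0]; print(np.linalg.norm(d),np.degrees(np.arctan2(d[1],d[0])),(o[0]+o[1])/2)
o=P('rim TR BR* BL',[(473,75),(497,487),(287,505)],.086);
print('len',np.linalg.norm(o[2]-o[1]), 'long',np.linalg.norm(o[1]-o[0]),'centre',(o[0]+o[2])/2)
d=o[1]-o[0];print(np.degrees(np.arctan2(d[1],d[0])))
l=P('rodL',[(270,65),(125,405)],.108); r=P('rodR',[(712,55),(560,370)],.108)
for o in (l,r): d=o[1]-o[0];print(np.degrees(np.arctan2(d[1],d[0])))
P('brkL x=-70,60; ',[(183,8),(50,362)],.117);P('brkR',[(722,235),(527,535)],.117)
o=P('carton top',[(112,135),(430,297)],.148,B);d=o[1]-o[0];print(np.linalg.norm(d),np.degrees(np.arctan2(d[1],d[0])))
o=P('pad',[(70,134),(140,175),(97,262),(28,229)],.004,lambda u,v:(u,v)); print(np.mean(o,0)); 
d=o[3]-o[0]; print(np.linalg.norm(d),np.degrees(np.arctan2(d[1],d[0])));d=o[2]-o[1]; print(np.linalg.norm(d),np.degrees(np.arctan2(d[1],d[0])))
dd,K,T=load('w1')
for q in [(255,140),(262,190),(233,190),(350,30)]: print(q,np.round(px('w1',*q)*1000,1))
```

```text
roll [546.6 -51.5 115. ]
roll [ 592.6 -150.8  115. ]
0.10942188604621775 -65.14295836465463 [ 0.56963245 -0.10117812  0.115     ]
rim TR BR* BL [577.6 -12.1  86. ]
rim TR BR* BL [ 641.3 -158.3   86. ]
rim TR BR* BL [ 562.5 -192.7   86. ]
len 0.08603034738318924 long 0.15951769616365652 centre [ 0.57003735 -0.10235684  0.086     ]
-66.44573357573715
rodL [509.7 -32.  108. ]
rodL [ 492.6 -163.6  108. ]
rodR [649.7  17.4 108. ]
rodR [ 641.4 -100.3  108. ]
-97.43432680273276
-94.00457694652684
brkL x=-70,60;  [479.1 -24.3 117. ]
brkL x=-70,60;  [ 464.6 -153.1  117. ]
brkR [674.1 -36.5 117. ]
brkR [ 650.8 -162.6  117. ]
carton top [545.7  36.  148. ]
carton top [634.9  26.7 148. ]
0.08973650022694195 -5.978775165667927
pad [ 276.  -168.1    4. ]
pad [ 396.3 -199.7    4. ]
pad [ 353.5 -388.     4. ]
pad [ 226.3 -359.9    4. ]
[ 0.31302485 -0.27892086  0.004     ]
0.19808951534528274 -104.52527206008672
0.1931160391682175 -102.79720464983812
(255, 140) [557.6 -72.4 115.5]
(262, 190) [ 586.  -129.9  113.8]
(233, 190) [ 551.2 -153.8   74.8]
(350, 30) [611.4  61.2 147.8]
```

```bash
python3 -c "
from h import *
rel([.5697,-.1015,.088],114.4)"
```

```text
t 2.6 pos [ 569.6 -107.5  302.9] yaw 108.2 F [-0.5  0.3 -0.3] grip 0.501
 tool shift mm [  5.6   2.1 214.9] twist [-0.04 -0.03 -6.2 ]
```

```bash
python3 -m crank '[{"twist":[0,0,-3.1],"xyz":[5.5,2,20],"claw":0},{"twist":[0,0,-3.1],"xyz":[0,0,30],"claw":0},{"twist":[0,0,0],"xyz":[0,0,30],"claw":0},{"twist":[0,0,0],"xyz":[0,0,30],"claw":0},{"twist":[0,0,0],"xyz":[0,0,30],"claw":0},{"twist":[0,0,0],"xyz":[0,0,20],"claw":0},{"twist":[0,0,0],"xyz":[0,0,0],"claw":0},{"twist":[0,0,0],"xyz":[0,0,0],"claw":0}]'
python3 -c "
from h import *
snap('wrist','w2');snap('side','s2')
rel([.5697,-.1015,.088],114.4)"
```

```text
t: 3.4
position: [0.5696, -0.1017, 0.1433]
tcp_rot: [-0.0, 0.542, 0.841, -0.0]
wrist_force: [0.2, -0.0, 0.4]
grip_width: 0.501
t 3.5 pos [ 570.9 -102.1  145.3] yaw 114.44 F [-0.6 -0.2  0.6] grip 0.502
 tool shift mm [ 1.1 -1.  57.3] twist [0.13 0.12 0.04]
```

View pics/w2.png

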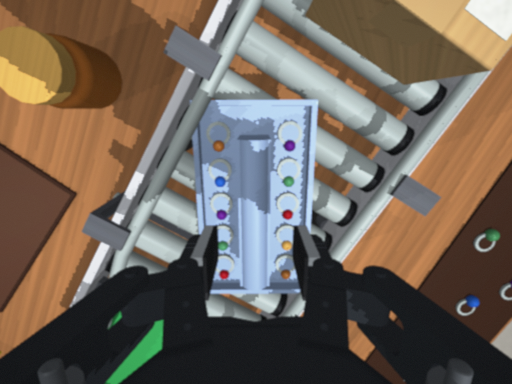

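The roll stands vertical in the image at columns 243–268, between the fingers at about 212 and 300, so the tool is aligned and centred. Descending and gripping.

```bash
python3 -m crank '[{"twist":[0,0,0],"xyz":[0,0,20],"claw":0},{"twist":[0,0,0],"xyz":[0,0,20],"claw":0},{"twist":[0,0,0],"xyz":[0,0,16],"claw":0},{"twist":[0,0,0],"xyz":[0,0,0],"claw":0},{"twist":[0,0,0],"xyz":[0,0,0],"claw":-1},{"twist":[0,0,0],"xyz":[0,0,0],"claw":-1},{"twist":[0,0,0],"xyz":[0,0,0],"claw":-1},{"twist":[0,0,0],"xyz":[0,0,0],"claw":-1}]'
python3 -c "
from h import *
rel([.5697,-.1015,.088],83.6)"
```

```text
t: 4.3
position: [0.5713, -0.1022, 0.0896]
tcp_rot: [0.002, 0.541, 0.841, 0.001]
wrist_force: [0.3, -0.3, 6.3]
grip_width: 0.244
t 4.3 pos [ 571.3 -102.2   89.6] yaw 114.46 F [ 0.3 -0.3  6.3] grip 0.244
 tool shift mm [ 1.3 -1.2  1.6] twist [ 0.2   0.1  30.86]
```

```bash
python3 -m crank '[{"twist":[0,0,0],"xyz":[0,0,-3],"claw":-1},{"twist":[0,0,0],"xyz":[0,0,-3],"claw":-1},{"twist":[0,0,0],"xyz":[0,0,0],"claw":-1},{"twist":[0,0,6],"xyz":[0,0,0],"claw":-1},{"twist":[0,0,6],"xyz":[0,0,0],"claw":-1},{"twist":[0,0,6],"xyz":[0,0,0],"claw":-1},{"twist":[0,0,6],"xyz":[0,0,0],"claw":-1},{"twist":[0,0,6],"xyz":[0,0,0],"claw":-1}]'
python3 -c "
from h import *
snap('wrist','w3');snap('scene','c3')
rel([.5697,-.1015,.094],83.6)"
```

```text
t: 5.1
position: [0.5693, -0.1015, 0.0924]
tcp_rot: [-0.001, 0.742, 0.67, -0.0]
wrist_force: [0.6, -0.6, -2.5]
grip_width: 0.241
t 5.2 pos [ 569.3 -101.6   92.4] yaw 84.46 F [-0.6 -0.5 -2.4] grip 0.243
 tool shift mm [ 0.1  0.4 -1.6] twist [-0.09 -0.02  0.86]
```

View pics/w3.png

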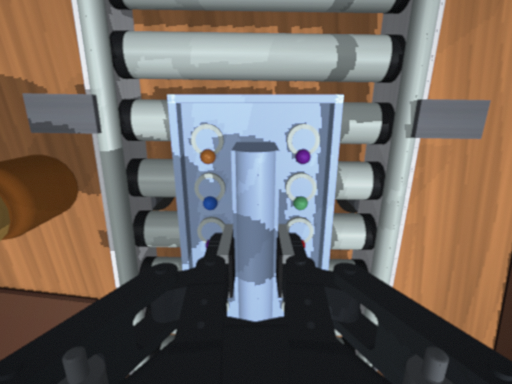

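```bash
python3 -m crank '[{"twist":[0,0,0.9],"xyz":[0,1,0],"claw":-1},{"twist":[0,0,0],"xyz":[0,0,-15],"claw":-1},{"twist":[0,0,0],"xyz":[0,0,-20],"claw":-1},{"twist":[0,0,0],"xyz":[0,0,-25],"claw":-1},{"twist":[0,0,0],"xyz":[0,0,-25],"claw":-1},{"twist":[0,0,0],"xyz":[0,0,-25],"claw":-1},{"twist":[0,0,0],"xyz":[0,0,-20],"claw":-1},{"twist":[0,0,0],"xyz":[0,0,-10],"claw":-1}]'
python3 -c "
from h import *
snap('side','s4')
rel([.313,-.280,.23],76.3)"
```

```text
t: 6.0
position: [0.572, -0.1022, 0.2373]
tcp_rot: [0.002, 0.745, 0.667, 0.001]
wrist_force: [0.4, 0.0, -2.7]
grip_width: 0.244
t 6.05 pos [ 572.3 -102.3  238. ] yaw 83.6 F [ 1.2 -0.  -1.1] grip 0.24
 tool shift mm [-205.5 -238.     6.7] twist [0.38 0.04 7.3 ]
```

View pics/s4.png

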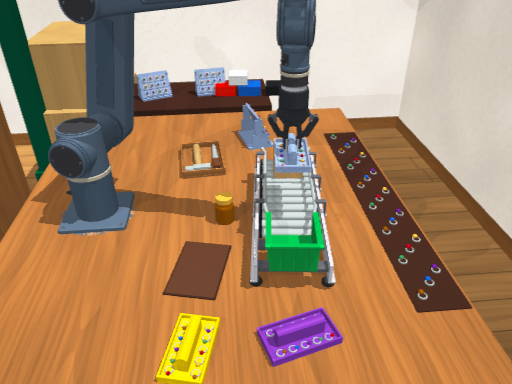

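```bash
python3 -m crank '[{"twist":[0,0,0],"xyz":[-15,-18,0],"claw":-1},{"twist":[0,0,0],"xyz":[-28,-33,0],"claw":-1},{"twist":[0,0,0],"xyz":[-30,-35,0],"claw":-1},{"twist":[0,0,0],"xyz":[-32,-36,0],"claw":-1},{"twist":[0,0,0],"xyz":[-32,-36,0],"claw":-1},{"twist":[0,0,0],"xyz":[-30,-35,0],"claw":-1},{"twist":[0,0,0],"xyz":[-23,-27,0],"claw":-1},{"twist":[0,0,0],"xyz":[-15,-18,0],"claw":-1}]'
python3 -m crank '[{"twist":[0,0,2.6],"xyz":[0,0,10],"claw":-1},{"twist":[0,0,2.5],"xyz":[0,0,20],"claw":-1},{"twist":[0,0,2.5],"xyz":[0,0,25],"claw":-1},{"twist":[0,0,0],"xyz":[0,0,25],"claw":-1},{"twist":[0,0,0],"xyz":[0,0,20],"claw":-1},{"twist":[0,0,0],"xyz":[0,0,10],"claw":-1},{"twist":[0,0,0],"xyz":[0,0,0],"claw":-1},{"twist":[0,0,0],"xyz":[0,0,0],"claw":-1}]'
python3 -c "
from h import *
im,_=snap('wrist','w5');im2,_=snap('side','s5')
cv2.imwrite('pics/s5c.png',cv2.resize(im2[160:340,130:330],None,fx=3.3,fy=3.3,interpolation=cv2.INTER_CUBIC))
rel([.313,-.281,.026],76)"
```

```text
t: 6.85
position: [0.309, -0.2796, 0.2327]
tcp_rot: [-0.0, 0.746, 0.666, -0.0]
wrist_force: [-0.1, -0.2, -2.4]
grip_width: 0.243
t: 7.65
position: [0.3115, -0.279, 0.1238]
tcp_rot: [0.0, 0.788, 0.615, -0.0]
wrist_force: [0.4, 0.2, -3.5]
grip_width: 0.242
t 7.75 pos [ 312.  -279.6  124.8] yaw 75.96 F [ 0.1 -1.  -2.6] grip 0.245
 tool shift mm [-1.   1.1 98.8] twist [ 0.12  0.09 -0.04]
```

View pics/w5.png

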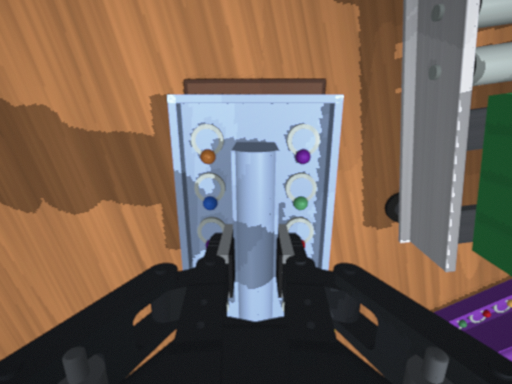

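View pics/s5c.png

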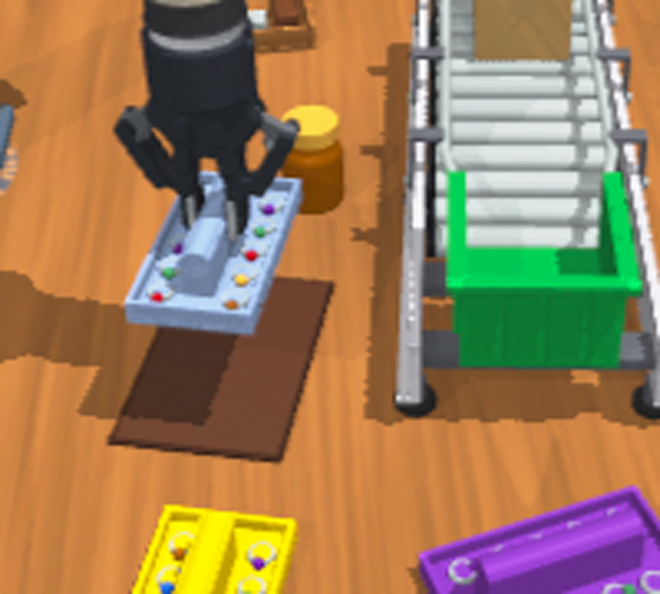

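Pad's far edge (186,80)–(325,80) is parallel to the tray rim and both are centred at col ~255, so yaw and lateral placement agree. Lowering to near contact.

```bash
python3 -c "
from h import *
o=[px('w5',u,79,.004) for u in (186,325)]; print(o); m=(o[0]+o[1])/2; a=np.radians(76); print('pad centre',m-.1*np.array([np.cos(a),np.sin(a),0]), np.degrees(np.arctan2(*(o[1]-o[0])[1::-1]))+90)"
python3 -m crank '[{"twist":[0,0,0],"xyz":[-0.5,1,15],"claw":-1},{"twist":[0,0,0],"xyz":[0,0,20],"claw":-1},{"twist":[0,0,0],"xyz":[0,0,20],"claw":-1},{"twist":[0,0,0],"xyz":[0,0,18],"claw":-1},{"twist":[0,0,0],"xyz":[0,0,12],"claw":-1},{"twist":[0,0,0],"xyz":[0,0,6],"claw":-1},{"twist":[0,0,0],"xyz":[0,0,0],"claw":-1},{"twist":[0,0,0],"xyz":[0,0,0],"claw":-1}]'
python3 -c "
from h import *
rel([.313,-.281,.026],76)"
```

```text
[array([ 0.27452537, -0.16843699,  0.004     ]), array([ 0.3965706 , -0.19883495,  0.004     ])]
pad centre [ 0.3113558  -0.28066554  0.004     ] 76.01385162316915
t: 8.55
position: [0.3128, -0.2802, 0.0333]
tcp_rot: [0.001, 0.788, 0.615, 0.0]
wrist_force: [0.4, 0.4, -2.6]
grip_width: 0.244
t 8.55 pos [ 312.8 -280.2   33.3] yaw 75.96 F [ 0.4  0.4 -2.6] grip 0.244
 tool shift mm [-0.7  0.4  7.3] twist [ 0.08  0.06 -0.04]
```

```bash
python3 -m crank '[{"twist":[0,0,0],"xyz":[0,0,2],"claw":-1},{"twist":[0,0,0],"xyz":[0,0,2],"claw":-1},{"twist":[0,0,0],"xyz":[0,0,1],"claw":-1},{"twist":[0,0,0],"xyz":[0,0,1],"claw":-1},{"twist":[0,0,0],"xyz":[0,0,0],"claw":-1},{"twist":[0,0,0],"xyz":[0,0,0],"claw":-1},{"twist":[0,0,0],"xyz":[0,0,0],"claw":-1},{"twist":[0,0,0],"xyz":[0,0,0],"claw":-1}]'
```

```text
t: 9.35
position: [0.3123, -0.2796, 0.0264]
tcp_rot: [0.0, 0.788, 0.615, -0.0]
wrist_force: [-0.5, 0.2, -2.8]
grip_width: 0.242
```

```bash
python3 -m crank '[{"twist":[0,0,0],"xyz":[0,0,1],"claw":-1},{"twist":[0,0,0],"xyz":[0,0,0.5],"claw":-1},{"twist":[0,0,0],"xyz":[0,0,0],"claw":-1},{"twist":[0,0,0],"xyz":[0,0,0],"claw":-1},{"twist":[0,0,0],"xyz":[0,0,0],"claw":-1},{"twist":[0,0,0],"xyz":[0,0,0],"claw":-1},{"twist":[0,0,0],"xyz":[0,0,0],"claw":-1},{"twist":[0,0,0],"xyz":[0,0,0],"claw":-1}]'
```

```text
t: 10.15
position: [0.3124, -0.2798, 0.0256]
tcp_rot: [0.0, 0.788, 0.615, -0.0]
wrist_force: [-1.4, 2.7, 4.6]
grip_width: 0.244
```

Contact (Fz changed from −2.8 to +4.6). Releasing and rising.

```bash
python3 -m crank '[{"twist":[0,0,0],"xyz":[0,0,0],"claw":-0.1},{"twist":[0,0,0],"xyz":[0,0,0],"claw":-0.1},{"twist":[0,0,0],"xyz":[0,0,0],"claw":-0.1},{"twist":[0,0,0],"xyz":[0,0,-8],"claw":-0.1},{"twist":[0,0,0],"xyz":[0,0,-20],"claw":-0.1},{"twist":[0,0,0],"xyz":[0,0,-40],"claw":-0.1},{"twist":[0,0,0],"xyz":[0,0,-50],"claw":-0.1},{"twist":[0,0,0],"xyz":[0,0,-50],"claw":-0.1}]'
python3 -m crank '[{"twist":[0,0,0],"xyz":[0,0,-40],"claw":-0.1},{"twist":[0,0,0],"xyz":[0,0,-30],"claw":-0.1},{"twist":[0,0,0],"xyz":[-15,0,-10],"claw":-0.1},{"twist":[0,0,0],"xyz":[-20,0,0],"claw":-0.1},{"twist":[0,0,0],"xyz":[-20,0,0],"claw":-0.1},{"twist":[0,0,0],"xyz":[-15,0,0],"claw":-0.1},{"twist":[0,0,0],"xyz":[0,0,0],"claw":-0.1},{"twist":[0,0,0],"xyz":[0,0,0],"claw":-0.1}]'
python3 -c "
from h import *
im,_=snap('wrist','w6');im2,_=snap('side','s6')
rel([.6,.18,.26],84)"
```

```text
t: 10.95
position: [0.3118, -0.2791, 0.1945]
tcp_rot: [-0.0, 0.788, 0.615, 0.0]
wrist_force: [0.4, -1.4, -0.7]
grip_width: 0.45
t: 11.75
position: [0.2951, -0.3471, 0.2727]
tcp_rot: [-0.001, 0.788, 0.615, 0.0]
wrist_force: [0.4, 0.5, 0.1]
grip_width: 0.447
t 11.85 pos [ 295.3 -346.8  272.9] yaw 75.98 F [-0.4 -0.2 -0.6] grip 0.451
 tool shift mm [584.9 168.   13.2] twist [-0.01 -0.03 -8.02]
```

View pics/w6.png

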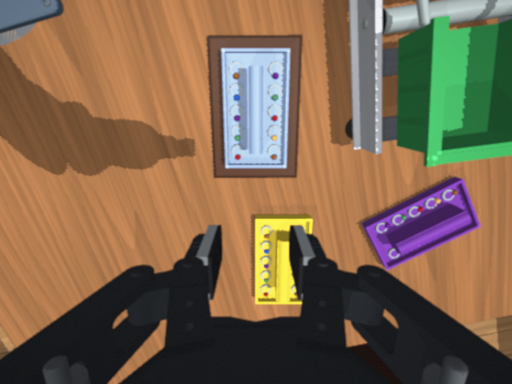

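View pics/s6.png

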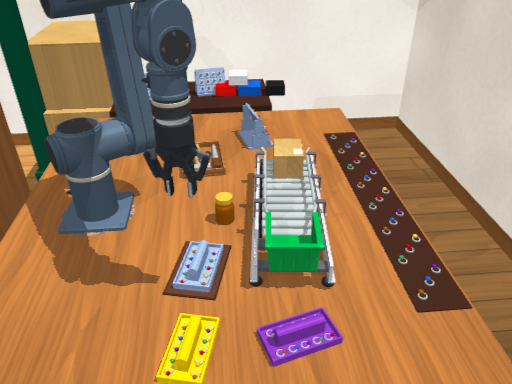

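The tray (221–291, 48–168) lies squarely inside the pad (208–302, 36–176). Next, the carton's rear and the stand.

Run:
```python
from h import *
for q in [(376,250),(378,228),(442,230),(438,274),(383,272),(300,215),(316,205)]: print('scene',q,np.round(px('scene0',*q)*1000))
for q in [(240,128),(247,105),(270,140),(255,150),(240,146),(253,106)]: print('side',q,np.round(px('side0',*q)*1000))
# point cloud of stand from scene: region beyond the lane's open end
d,K,T=load('scene0'); v,u=np.mgrid[0:384,0:512]; m=d>0
P=(np.linalg.inv(K)@np.stack([u[m],v[m],np.ones(m.sum())]))*d[m]; W=(T[:3,:3]@P).T+T[:3,3]
s=(W[:,2]>.03)&(W[:,2]<.2)&(W[:,1]>.17)&(W[:,1]<.5)&(W[:,0]>.45)&(W[:,0]<.9)
print(W[s].min(0),W[s].max(0),s.sum())
s=(W[:,2]>.143)&(W[:,2]<.153)&(W[:,1]>0)&(W[:,1]<.2)&(W[:,0]>.5)&(W[:,0]<.7)
r=cv2.minAreaRect(W[s][:,:2].astype(np.float32)*1000); print(r); print(cv2.boxPoints(r))
im=cv2.imread('pics/scene0.png'); cv2.imwrite('pics/c0d.png',cv2.resize(im[180:290,250:450],None,fx=4,fy=4,interpolation=cv2.INTER_CUBIC))
```

```text
scene (376, 250) [534. 372.  21.]
scene (378, 228) [418. 372.   3.]
scene (442, 230) [346. 573.  -1.]
scene (438, 274) [542. 556.   0.]
scene (383, 272) [592. 403.   0.]
scene (300, 215) [598. 138. 147.]
scene (316, 205) [378. 155.  -2.]
side (240, 128) [473. 567.  -0.]
side (247, 105) [500. 504. 127.]
side (270, 140) [582. 412.  14.]
side (255, 150) [518. 363.  -2.]
side (240, 146) [462. 400.   0.]
side (253, 106) [565. 972. -67.]
[0.50003162 0.17003809 0.030072  ] [0.57999572 0.49994932 0.13155731] 1817
((597.531982421875, 90.120361328125), (121.3486099243164, 93.0303726196289), 83.96666717529297)
[[544.89716   34.67121 ]
 [637.4122    24.893059]
 [650.1668   145.56952 ]
 [557.6518   155.34766 ]]
```

View pics/c0d.png

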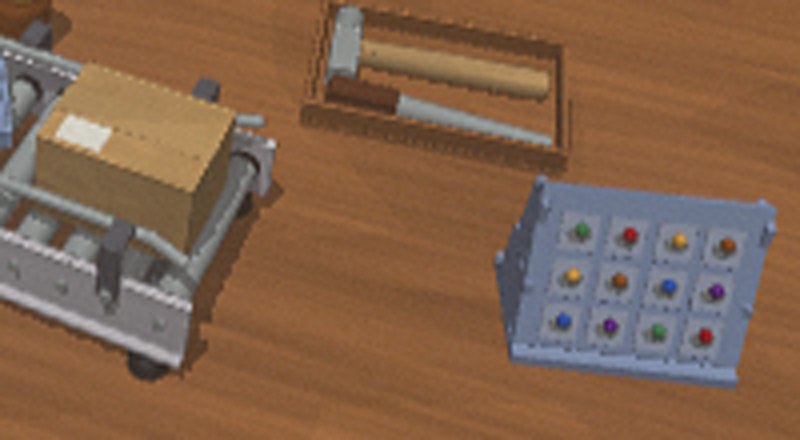

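```bash
python3 -m crank '[{"twist":[0,0,-7.6],"xyz":[0,0,0],"claw":-0.1},{"twist":[0,0,0],"xyz":[30,13,0],"claw":-0.1},{"twist":[0,0,0],"xyz":[42,18,0],"claw":-0.1},{"twist":[0,0,0],"xyz":[42,18,0],"claw":-0.1},{"twist":[0,0,0],"xyz":[42,18,0],"claw":-0.1},{"twist":[0,0,0],"xyz":[42,18,0],"claw":-0.1},{"twist":[0,0,0],"xyz":[42,18,0],"claw":-0.1},{"twist":[0,0,0],"xyz":[42,18,0],"claw":-0.1}]'
python3 -c "
from h import *
im,_=snap('wrist','w7')
rel([.605,.185,.26],83.6)"
```

```text
t: 12.65
position: [0.4475, -0.0783, 0.2732]
tcp_rot: [0.0, 0.745, 0.667, 0.0]
wrist_force: [0.8, -1.3, -0.0]
grip_width: 0.449
t 12.7 pos [450.1 -72.1 272.8] yaw 84.02 F [1.2 2.9 0.6] grip 0.448
 tool shift mm [271.7 127.3  15. ] twist [ 0.16 -0.39  0.42]
```

View pics/w7.png

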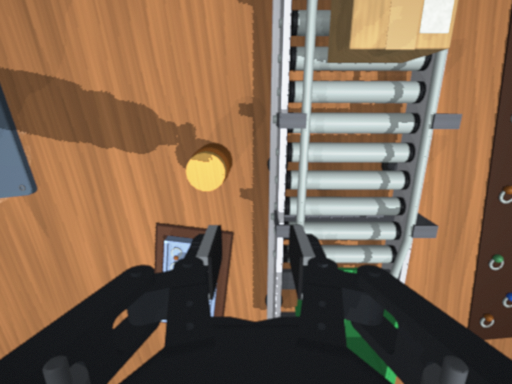

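```bash
python3 -m crank '[{"twist":[0,0,0],"xyz":[39,18,0],"claw":-0.1},{"twist":[0,0,0],"xyz":[40,18,0],"claw":-0.1},{"twist":[0,0,0],"xyz":[40,18,0],"claw":-0.1},{"twist":[0,0,0],"xyz":[40,18,0],"claw":-0.1},{"twist":[0,0,0],"xyz":[40,18,0],"claw":-0.1},{"twist":[0,0,0],"xyz":[40,18,0],"claw":-0.1},{"twist":[0,0,0],"xyz":[32,14,0],"claw":-0.1},{"twist":[0,0,0],"xyz":[0,0,0],"claw":-0.1}]'
python3 -c "
from h import *
im,_=snap('wrist','w8')
cv2.imwrite('pics/w8c.png',cv2.resize(im[90:300,130:400],None,fx=2.8,fy=2.8,interpolation=cv2.INTER_CUBIC))
rel([.605,.19,.26],83.6)"
```

```text
t: 13.5
position: [0.5992, 0.179, 0.2703]
tcp_rot: [-0.001, 0.744, 0.668, -0.001]
wrist_force: [0.3, 0.0, 0.4]
grip_width: 0.454
t 13.55 pos [598.5 177.  271.1] yaw 83.78 F [-0.3 -0.4  0.2] grip 0.449
 tool shift mm [13.7  5.1 11.1] twist [-0.15  0.04  0.18]
```

View pics/w8.png

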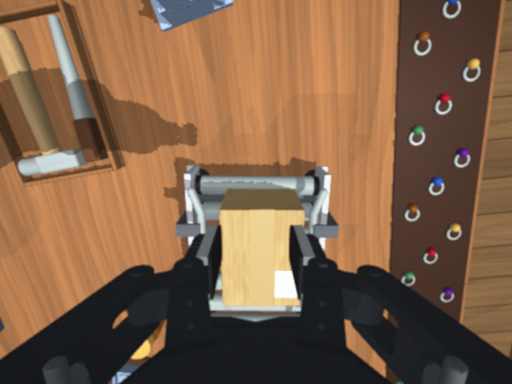

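Run:
```python
from h import *
n=np.array([.9938,-.1115]); t=np.array([-.1115,-.9938])
for nm,q,z in [('brk',(177,230),.117),('brk',(338,230),.117),('box rear top',(220,210),.148),('box',(304,209),.148),('rear bottom',(226,190),.068),('plate end',(187,168),.08),('plate end',(329,168),.08)]:
    p=px('w8',*q,z); print(nm,np.round(p*1000,1),'n',round(p[:2]@n*1000,1),'t',round(p[:2]@t*1000,1))
for q in [(262,250),(262,200)]: print(np.round(px('w8',*q)*1000,1))
```

```text
brk [497.2 121.  117. ] n 480.6 t -175.6
brk [689.  100.5 117. ] n 673.5 t -176.7
box rear top [557.8 152.3 148. ] n 537.4 t -213.5
box [645.5 144.  148. ] n 625.4 t -215.1
rear bottom [555.3 150.2  68. ] n 535.1 t -211.2
plate end [512.2 187.6  80. ] n 488.2 t -243.6
plate end [689.8 168.5  80. ] n 666.8 t -244.4
[597.  102.  149.9]
[602.4 149.3 120.9]
```

View pics/w8c.png

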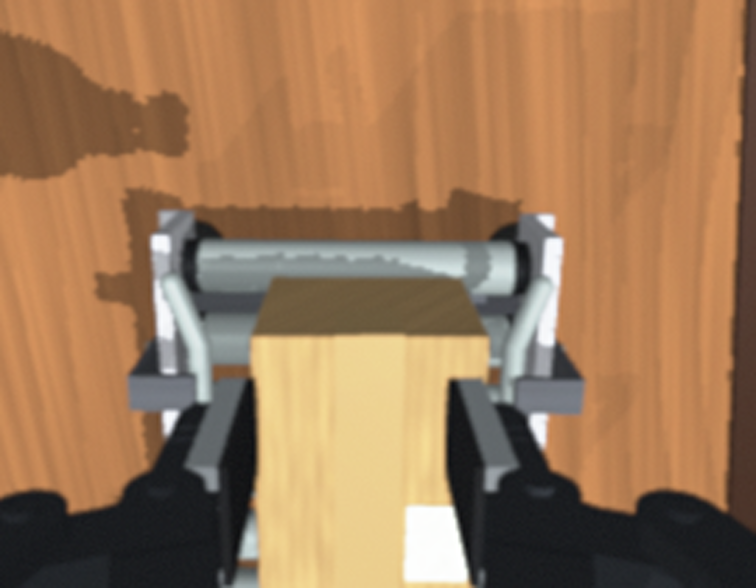

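```bash
python3 -m crank '[{"twist":[0,0,0],"xyz":[6,3,10],"claw":-0.1},{"twist":[0,0,0],"xyz":[0,0,25],"claw":-0.1},{"twist":[0,0,0],"xyz":[0,0,30],"claw":-0.1},{"twist":[0,0,0],"xyz":[0,0,30],"claw":-0.1},{"twist":[0,0,0],"xyz":[0,0,30],"claw":-0.1},{"twist":[0,0,0],"xyz":[0,0,25],"claw":-0.1},{"twist":[0,0,0],"xyz":[0,0,15],"claw":-0.1},{"twist":[0,0,0],"xyz":[0,0,10],"claw":-0.1}]'
python3 -c "
from h import *
im,_=snap('wrist','w9');snap('scene','c9')
rel([.602,.182,.095],83.6)"
```

```text
t: 14.35
position: [0.6013, 0.1794, 0.0964]
tcp_rot: [-0.0, 0.746, 0.666, -0.001]
wrist_force: [-0.1, -0.3, -0.1]
grip_width: 0.45
t 14.45 pos [601.4 179.8  96.6] yaw 83.52 F [-0.2 -0.7  0.4] grip 0.449
 tool shift mm [2.3 0.3 1.6] twist [-0.12  0.04 -0.08]
```

View pics/w9.png

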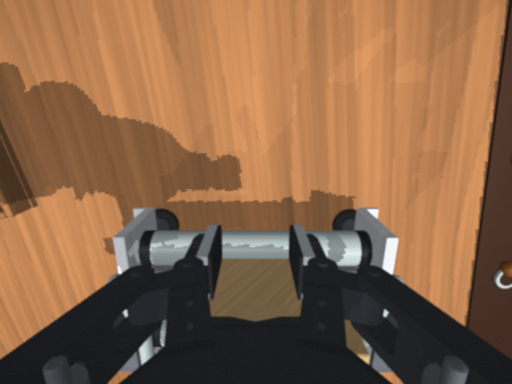

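View pics/c9.png

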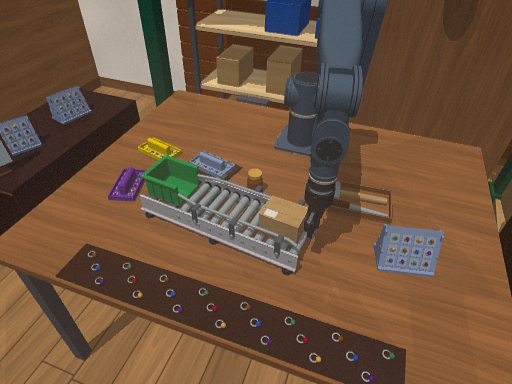

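Fingers (~200 and ~310) hang clear behind the carton's rear face, centred in the lane. Pushing along −tool x in steps.

```bash
python3 -m crank '[{"twist":[0,0,0],"xyz":[-10,0,0],"claw":-0.1},{"twist":[0,0,0],"xyz":[-7,0,0],"claw":-0.1},{"twist":[0,0,0],"xyz":[-7,0,0],"claw":-0.1},{"twist":[0,0,0],"xyz":[-8,0,0],"claw":-0.1},{"twist":[0,0,0],"xyz":[-10,0,0],"claw":-0.1},{"twist":[0,0,0],"xyz":[-12,0,0],"claw":-0.1},{"twist":[0,0,0],"xyz":[-12,0,0],"claw":-0.1},{"twist":[0,0,0],"xyz":[-12,0,0],"claw":-0.1}]'
python3 -m crank '[{"twist":[0,0,0],"xyz":[-12,0,0],"claw":-0.1},{"twist":[0,0,0],"xyz":[-12,0,0],"claw":-0.1},{"twist":[0,0,0],"xyz":[-12,0,0],"claw":-0.1},{"twist":[0,0,0],"xyz":[-12,0,0],"claw":-0.1},{"twist":[0,0,0],"xyz":[-12,0,0],"claw":-0.1},{"twist":[0,0,0],"xyz":[-12,0,0],"claw":-0.1},{"twist":[0,0,0],"xyz":[-12,0,0],"claw":-0.1},{"twist":[0,0,0],"xyz":[-12,0,0],"claw":-0.1}]'
python3 -c "
from h import *
im,_=snap('wrist','w10');im2,_=snap('side','s10')
cv2.imwrite('pics/s10c.png',cv2.resize(im2[100:280,200:400],None,fx=3.3,fy=3.3,interpolation=cv2.INTER_CUBIC))
rel([.555,-.240,.097],83.6)"
```

```text
t: 15.25
position: [0.5934, 0.1017, 0.0977]
tcp_rot: [-0.0, 0.746, 0.666, -0.0]
wrist_force: [0.3, 0.2, 0.1]
grip_width: 0.448
t: 16.05
position: [0.5827, 0.0065, 0.0977]
tcp_rot: [-0.0, 0.746, 0.666, -0.0]
wrist_force: [-0.1, 1.0, 0.4]
grip_width: 0.447
t 16.15 pos [582.8   5.6  97.8] yaw 83.43 F [ 0.2  0.1 -0.5] grip 0.451
 tool shift mm [-247.1    0.5    1. ] twist [ 0.    0.06 -0.17]
```

View pics/w10.png

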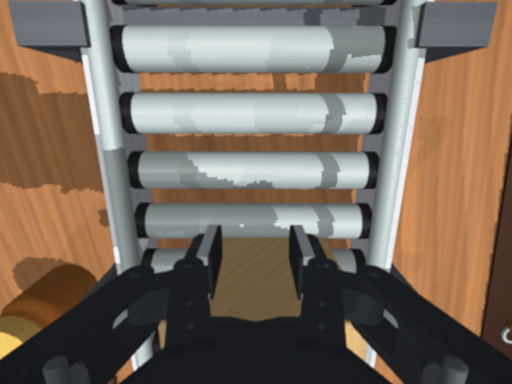

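View pics/s10c.png

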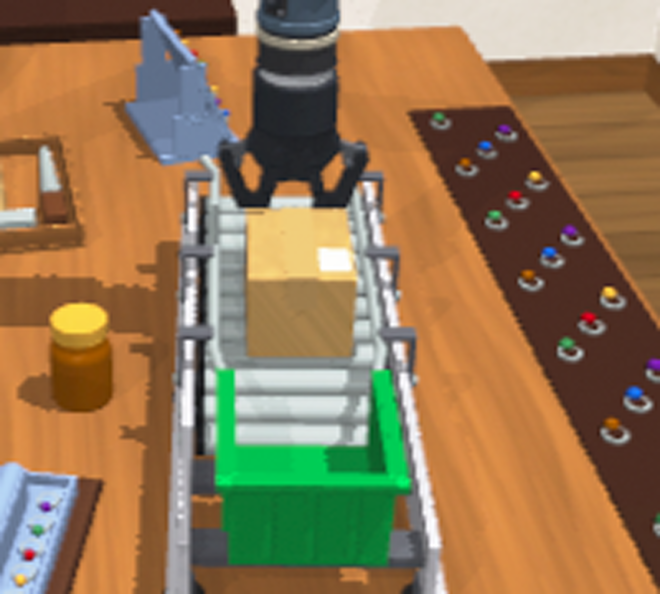

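The carton is moving straight, with fingers against its rear. About 245 mm remains, and the crate is clear.

```bash
python3 -m crank '[{"twist":[0,0,0],"xyz":[-8,0,0],"claw":-0.1},{"twist":[0,0,0],"xyz":[-12,0,0],"claw":-0.1},{"twist":[0,0,0],"xyz":[-12,0,0],"claw":-0.1},{"twist":[0,0,0],"xyz":[-12,0,0],"claw":-0.1},{"twist":[0,0,0],"xyz":[-12,0,0],"claw":-0.1},{"twist":[0,0,0],"xyz":[-12,0,0],"claw":-0.1},{"twist":[0,0,0],"xyz":[-12,0,0],"claw":-0.1},{"twist":[0,0,0],"xyz":[-12,0,0],"claw":-0.1}]'
python3 -m crank '[{"twist":[0,0,0],"xyz":[-10,0,0],"claw":-0.1},{"twist":[0,0,0],"xyz":[-10,0,0],"claw":-0.1},{"twist":[0,0,0],"xyz":[-10,0,0],"claw":-0.1},{"twist":[0,0,0],"xyz":[-10,0,0],"claw":-0.1},{"twist":[0,0,0],"xyz":[-10,0,0],"claw":-0.1},{"twist":[0,0,0],"xyz":[-10,0,0],"claw":-0.1},{"twist":[0,0,0],"xyz":[-8,0,0],"claw":-0.1},{"twist":[0,0,0],"xyz":[-6,0,0],"claw":-0.1}]'
python3 -c "
from h import *
im2,_=snap('side','s11')
cv2.imwrite('pics/s11c.png',cv2.resize(im2[130:300,200:400],None,fx=3.5,fy=3.5,interpolation=cv2.INTER_CUBIC))
rel([.555,-.240,.097],83.6)"
```

```text
t: 16.95
position: [0.5724, -0.0851, 0.0978]
tcp_rot: [0.0, 0.746, 0.666, -0.0]
wrist_force: [-0.7, 0.4, 1.2]
grip_width: 0.451
t: 17.75
position: [0.5642, -0.1583, 0.0978]
tcp_rot: [0.0, 0.746, 0.666, 0.0]
wrist_force: [-0.3, 0.9, -0.4]
grip_width: 0.45
t 17.8 pos [ 564.1 -159.1   97.8] yaw 83.49 F [ 0.4 -0.   0. ] grip 0.45
 tool shift mm [-81.4   0.1   0.8] twist [ 0.01  0.05 -0.11]
```

View pics/s11c.png

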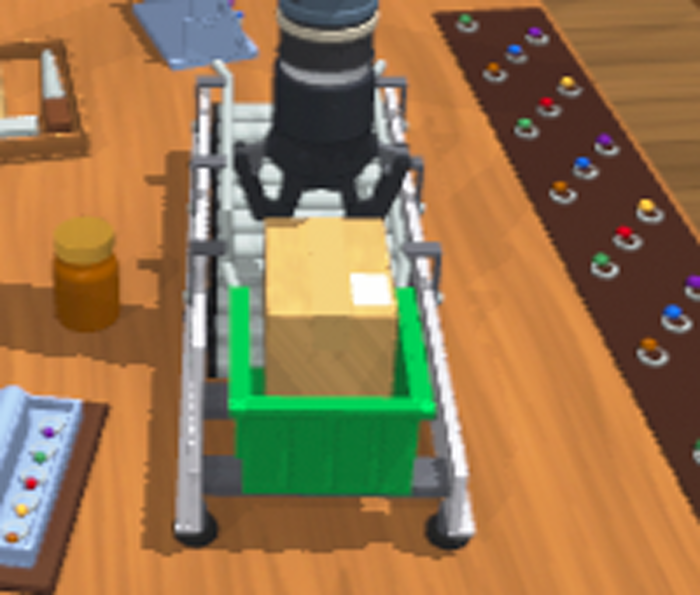

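```bash
python3 -m crank '[{"twist":[0,0,0],"xyz":[-8,0,0],"claw":-0.1},{"twist":[0,0,0],"xyz":[-8,0,0],"claw":-0.1},{"twist":[0,0,0],"xyz":[-8,0,0],"claw":-0.1},{"twist":[0,0,0],"xyz":[-8,0,0],"claw":-0.1},{"twist":[0,0,0],"xyz":[-8,0,0],"claw":-0.1},{"twist":[0,0,0],"xyz":[-8,0,0],"claw":-0.1},{"twist":[0,0,0],"xyz":[-6,0,0],"claw":-0.1},{"twist":[0,0,0],"xyz":[-4,0,0],"claw":-0.1}]'
python3 -m crank '[{"twist":[0,0,0],"xyz":[-3,0,0],"claw":-0.1},{"twist":[0,0,0],"xyz":[-2,0,0],"claw":-0.1},{"twist":[0,0,0],"xyz":[-2,0,0],"claw":-0.1},{"twist":[0,0,0],"xyz":[-2,0,0],"claw":-0.1},{"twist":[0,0,0],"xyz":[-2,0,0],"claw":-0.1},{"twist":[0,0,0],"xyz":[-2,0,0],"claw":-0.1},{"twist":[0,0,0],"xyz":[0,0,0],"claw":-0.1},{"twist":[0,0,0],"xyz":[0,0,0],"claw":-0.1}]'
python3 -c "
from h import *
im2,_=snap('side','s12')
cv2.imwrite('pics/s12c.png',cv2.resize(im2[130:300,200:400],None,fx=3.5,fy=3.5,interpolation=cv2.INTER_CUBIC))
im2,_=snap('scene','c12')
cv2.imwrite('pics/c12c.png',cv2.resize(im2[130:270,120:320],None,fx=4,fy=4,interpolation=cv2.INTER_CUBIC))
rel([.555,-.240,.097],83.6)"
```

```text
t: 18.6
position: [0.5576, -0.2158, 0.0978]
tcp_rot: [-0.0, 0.746, 0.666, -0.0]
wrist_force: [1.0, 1.2, -0.2]
grip_width: 0.453
t: 19.4
position: [0.5563, -0.2284, 0.0979]
tcp_rot: [0.0, 0.746, 0.666, -0.0]
wrist_force: [0.7, 0.5, 0.1]
grip_width: 0.448
t 19.5 pos [ 556.3 -228.4   98. ] yaw 83.54 F [-0.4 -0.  -0.8] grip 0.448
 tool shift mm [-11.6   0.    1. ] twist [ 0.01  0.05 -0.06]
```

View pics/s12c.png

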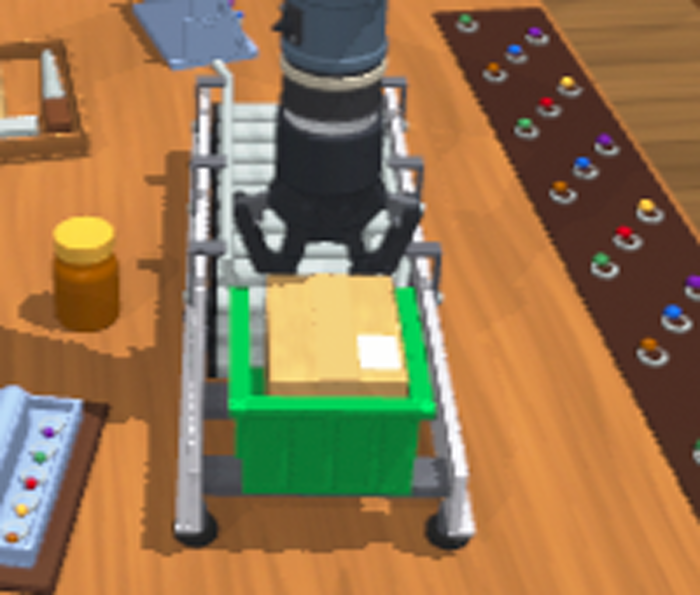

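View pics/c12c.png

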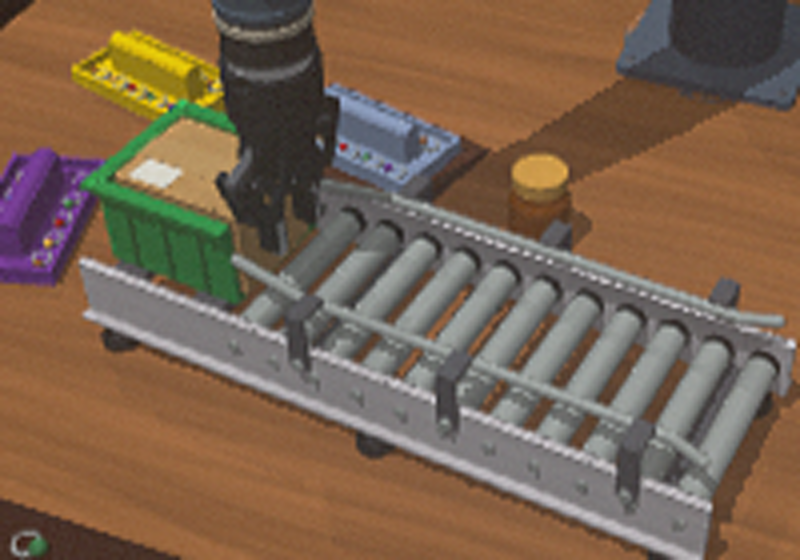

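```bash
python3 -m crank '[{"twist":[0,0,0],"xyz":[-2,0,0],"claw":-0.1},{"twist":[0,0,0],"xyz":[-2,0,0],"claw":-0.1},{"twist":[0,0,0],"xyz":[-2,0,0],"claw":-0.1},{"twist":[0,0,0],"xyz":[-1,0,0],"claw":-0.1},{"twist":[0,0,0],"xyz":[-1,0,0],"claw":-0.1},{"twist":[0,0,0],"xyz":[-1,0,0],"claw":-0.1},{"twist":[0,0,0],"xyz":[0,0,0],"claw":-0.1},{"twist":[0,0,0],"xyz":[0,0,0],"claw":-0.1}]'
python3 -c "
from h import *
rel([.555,-.240,.097],83.6)"
```

```text
t: 20.3
position: [0.5555, -0.2361, 0.098]
tcp_rot: [-0.0, 0.746, 0.666, 0.001]
wrist_force: [1.8, 5.7, 1.9]
grip_width: 0.445
t 20.3 pos [ 555.5 -236.1   98. ] yaw 83.58 F [1.8 5.7 1.9] grip 0.445
 tool shift mm [-3.9 -0.   1. ] twist [ 0.02 -0.09 -0.02]
```

```bash
python3 -m crank '[{"twist":[0,0,0],"xyz":[-1,0,0],"claw":-0.1},{"twist":[0,0,0],"xyz":[-1,0,0],"claw":-0.1},{"twist":[0,0,0],"xyz":[0,0,0],"claw":-0.1},{"twist":[0,0,0],"xyz":[0,0,0],"claw":-0.1},{"twist":[0,0,0],"xyz":[0,0,0],"claw":-0.1},{"twist":[0,0,0],"xyz":[0,0,0],"claw":-0.1},{"twist":[0,0,0],"xyz":[0,0,0],"claw":-0.1},{"twist":[0,0,0],"xyz":[0,0,0],"claw":-0.1}]'
python3 -c "
from h import *
im2,_=snap('side','s13')
cv2.imwrite('pics/s13c.png',cv2.resize(im2[190:290,240:340],None,fx=6,fy=6,interpolation=cv2.INTER_CUBIC))
rel([.555,-.240,.097],83.6)"
```

```text
t: 21.1
position: [0.5556, -0.236, 0.098]
tcp_rot: [-0.002, 0.745, 0.667, 0.002]
wrist_force: [2.0, 9.7, 3.1]
grip_width: 0.452
t 21.15 pos [ 555.6 -236.1   98. ] yaw 83.62 F [1.6 9.6 2.2] grip 0.45
 tool shift mm [-4.  -0.1  1. ] twist [ 0.03 -0.31  0.02]
```

View pics/s13c.png

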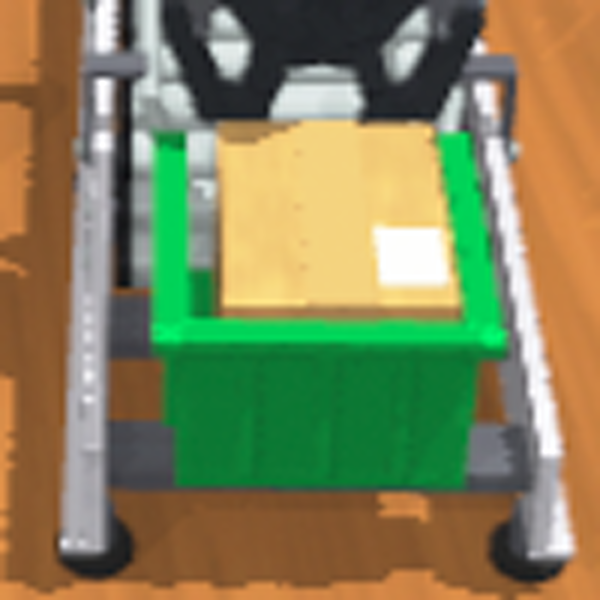

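Run:
```python
from h import *
n=np.array([.9938,-.1115]); t=np.array([-.1115,-.9938])
for nm,q,z in [('front top',(225,303),.148),('front top',(460,305),.148),('inner rim',(230,319),.14),('inner rim',(460,319),.14),('outer',(160,347),.14),('outer',(500,349),.14),('rear top',(217,128),.148),('rear top',(433,123),.148)]:
    p=px('s13',240+q[0]/6,190+q[1]/6,z); print(nm,np.round(p*1000,1),'n',round(p[:2]@n*1000,1),'t',round(p[:2]@t*1000,1))
```

```text
front top [ 500.3 -367.2  148. ] n 538.1 t 309.1
front top [ 588.  -377.3  148. ] n 626.5 t 309.4
inner rim [ 502.4 -367.1  140. ] n 540.2 t 308.9
inner rim [ 588.9 -375.9  140. ] n 627.2 t 307.9
outer [ 474.1 -380.6  140. ] n 513.6 t 325.4
outer [ 600.  -394.5  140. ] n 640.3 t 325.2
rear top [ 512.6 -254.7  148. ] n 537.8 t 196.0
rear top [ 602.  -260.4  148. ] n 627.3 t 191.6
```

Carton's front top edge (t≈309) coincides with the crate's inner back rim (t≈308.5), and 2 mm of extra push produced force but no motion. It is home, so I'm backing off and rising.

```bash
python3 -m crank '[{"twist":[0,0,0],"xyz":[3,0,0],"claw":-0.1},{"twist":[0,0,0],"xyz":[6,0,0],"claw":-0.1},{"twist":[0,0,0],"xyz":[12,0,0],"claw":-0.1},{"twist":[0,0,0],"xyz":[15,0,0],"claw":-0.1},{"twist":[0,0,0],"xyz":[10,0,-10],"claw":-0.1},{"twist":[0,0,0],"xyz":[0,0,-30],"claw":-0.1},{"twist":[0,0,0],"xyz":[0,0,-40],"claw":-0.1},{"twist":[0,0,0],"xyz":[0,0,-45],"claw":-0.1}]'
python3 -m crank '[{"twist":[0,0,0],"xyz":[0,0,-40],"claw":-0.1},{"twist":[0,0,0],"xyz":[0,0,-20],"claw":-0.1},{"twist":[0,0,0],"xyz":[0,0,-5],"claw":-0.1},{"twist":[0,0,0],"xyz":[0,0,0],"claw":-0.1},{"twist":[0,0,0],"xyz":[0,0,0],"claw":-0.1},{"twist":[0,0,0],"xyz":[0,0,0],"claw":-0.1},{"twist":[0,0,0],"xyz":[0,0,0],"claw":-0.1},{"twist":[0,0,0],"xyz":[0,0,0],"claw":-0.1}]'
python3 -c "
from h import *
im2,_=snap('side','s14')
cv2.imwrite('pics/s14c.png',cv2.resize(im2[190:290,150:340],None,fx=4.2,fy=4.2,interpolation=cv2.INTER_CUBIC))
im,_=snap('scene','c14'); cv2.imwrite('pics/c14c.png',cv2.resize(im[130:270,120:320],None,fx=4,fy=4,interpolation=cv2.INTER_CUBIC))
rel([.555,-.240,.097],83.6)"
```

```text
t: 21.95
position: [0.5594, -0.1919, 0.2235]
tcp_rot: [-0.001, 0.745, 0.667, -0.001]
wrist_force: [0.3, -0.7, 0.4]
grip_width: 0.45
t: 22.75
position: [0.5598, -0.1931, 0.2866]
tcp_rot: [-0.001, 0.746, 0.666, -0.0]
wrist_force: [0.6, -0.5, -0.3]
grip_width: 0.448
t 22.85 pos [ 560.  -193.2  287.2] yaw 83.55 F [ 0.1 -1.7  0.3] grip 0.453
 tool shift mm [-47.1   0.5 190.2] twist [-0.06 -0.02 -0.05]
```

View pics/s14c.png

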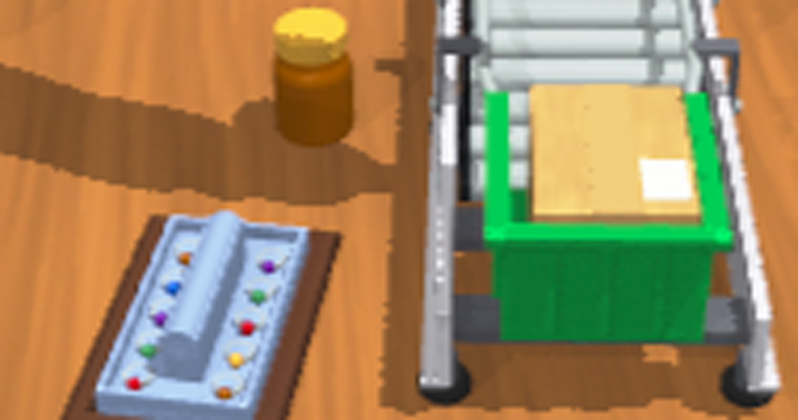

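View pics/c14c.png

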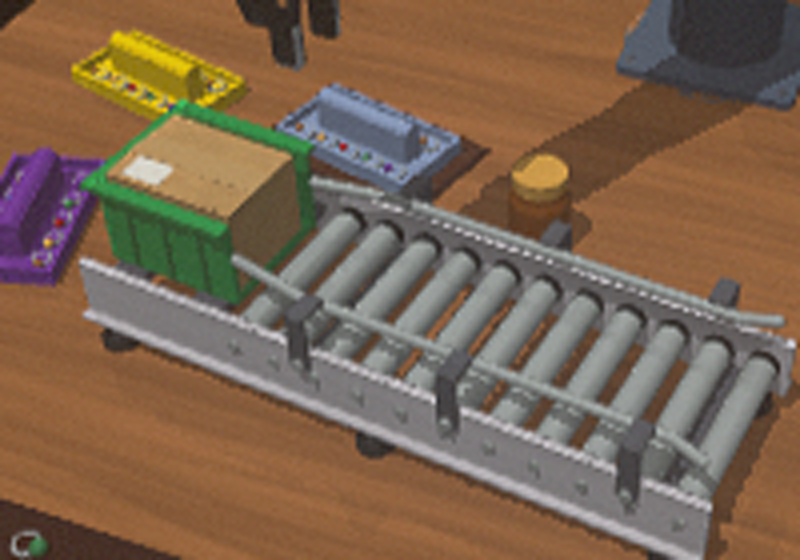

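View pics/c14.png

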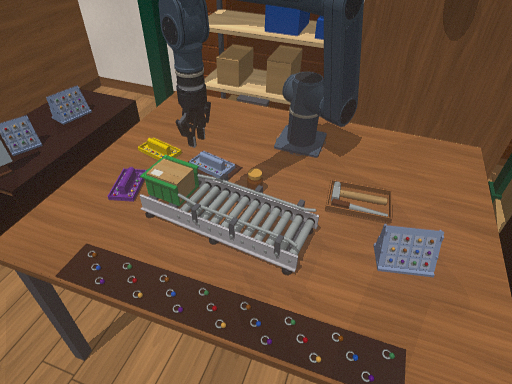

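Both fixed views show the carton inside the crate and the tray on the pad. One top view with the wrist camera will confirm the carton is seated.

```bash
python3 -m crank '[{"twist":[0,0,0],"xyz":[-30,0,0],"claw":-0.1},{"twist":[0,0,0],"xyz":[-40,0,0],"claw":-0.1},{"twist":[0,0,0],"xyz":[-40,0,0],"claw":-0.1},{"twist":[0,0,0],"xyz":[-35,0,0],"claw":-0.1},{"twist":[0,0,0],"xyz":[-20,0,0],"claw":-0.1},{"twist":[0,0,0],"xyz":[0,0,0],"claw":-0.1},{"twist":[0,0,0],"xyz":[0,0,0],"claw":-0.1},{"twist":[0,0,0],"xyz":[0,0,0],"claw":-0.1}]'
python3 -c "
from h import *
im,_=snap('wrist','w15')
cv2.imwrite('pics/w15c.png',cv2.resize(im[40:240,150:370],None,fx=3,fy=3,interpolation=cv2.INTER_CUBIC))"
```

```text
t: 23.65
position: [0.5419, -0.3562, 0.2881]
tcp_rot: [-0.0, 0.745, 0.667, 0.0]
wrist_force: [0.7, -0.3, -0.5]
grip_width: 0.444
```

View pics/w15.png

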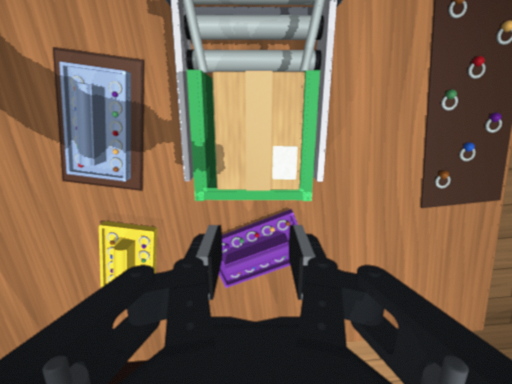

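View pics/w15c.png

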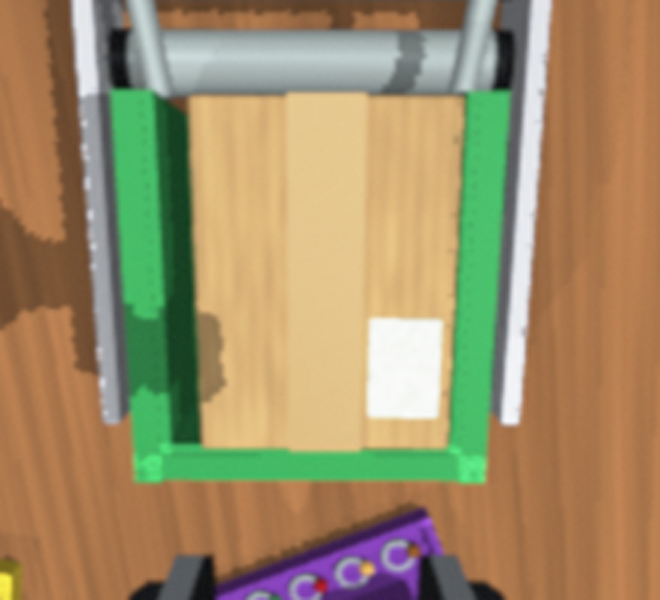

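Run:
```python
from h import *
n=np.array([.9938,-.1115]); t=np.array([-.1115,-.9938])
for nm,q,z in [('mouth',(112,91),.14),('mouth',(508,91),.14),('rear',(188,97),.148),('rear',(465,96),.148),('front',(203,449),.148),('front',(448,449),.148),('inner rim',(205,450),.14),('inner rim',(448,450),.14)]:
    p=px('w15',150+q[0]/3,40+q[1]/3,z); print(nm,'n',round(p[:2]@n*1000,1),'t',round(p[:2]@t*1000,1))
o=np.array([px('w15',*q,.022)[:2] for q in [(58,62),(131,70),(126,186),(64,179)]]);c=np.array([px('w15',*q,.004)[:2] for q in [(54,47),(144,60),(142,189),(62,181)]])
print(cv2.minAreaRect((o*1000).astype(np.float32)),cv2.minAreaRect((c*1000).astype(np.float32)))
o=[px('w6',*q,.022)[:2] for q in [(221,48),(291,48),(284,168),(225,168)]];c=[px('w6',*q,.004)[:2] for q in [(208,36),(301,36),(297,177),(215,177)]]
print(np.mean(o,0),np.mean(c,0))
```

```text
mouth n 510.4 t 183.8
mouth n 641.4 t 183.6
rear n 536.6 t 186.5
rear n 625.9 t 186.1
front n 537.0 t 305.0
front n 626.1 t 304.9
inner rim n 536.6 t 307.8
inner rim n 627.5 t 307.7
((312.4459533691406, -283.94195556640625), (173.7916717529297, 100.13875579833984), 75.10147857666016) ((310.830810546875, -279.9673767089844), (199.4792022705078, 129.61338806152344), 76.0408706665039)
[ 0.3112428 -0.2795802] [ 0.31136583 -0.27960756]
```

```bash
python3 -c "
from rig import manip
print(manip.hand_in())"
```

```text
the job is handed in; nothing more can be done
None
```

I handed the job in at about 23.7 s of the 67 s allowed. The tray lies on the pad and the carton is fully home in the crate.

- **Tray:** I gripped it by the roll, raised it about 5 mm and turned it straight (about 31°). I then lifted it level between the rods and laid it on the pad. In the top view taken right after release, its centre was within 1 mm of the pad's centre, with the edges parallel to about 1°. It is wholly on the pad with the rings in place.
- **Carton:** I pushed it along the rollers with the half-open fingers until it stopped. Contact force was about 10 N and it would not move further. The last overhead view puts its rear face 2.5 mm inside the crate mouth (2 mm is the nominal figure). No gap shows at the back. It sits square, about 5 mm towards the far wall, within the crate's side play.
- **Left alone:** The hammer, mandrel, jar, stand and look-alikes showed no movement in the views. The gripper was clear of everything, about 0.29 m up, when I handed in.
- **Readings that disagreed:**
  - A rough measurement of the tray from the last oblique view came out oversized and about 4 mm off the pad's centre. I relied on the earlier straight-down view instead.
  - The overhead view put the carton's front top edge about 3 mm short of the back rim. The side view had it within 1 mm just before I backed off. The rear-face reading and the firm stop both say it is home.

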